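# Lock the swivel of a tattoo armrest: castle nut, pin and gate

### The arm

A 7-joint arm with a two-finger parallel gripper is mounted at the origin on the work surface. World frame = base frame: x ahead of the robot, y to its left, z up, the work surface at z = 0. Lengths are in m, angles in rad, forces in N, time in s.
With the tool pointing down it reaches from about 0.35 to 0.9 m from the base axis. Payload 8.1 kg.
Tool frame: the origin (TCP) lies midway between the tips of the shut fingers; the grasp point (between the pads) lies 19 mm behind it; z points along the fingers, y is the line along which they close (so a half turn about z gives the same grasp; the last joint's range is limited). The gripper opens to 92 mm and grips with 3 to 60 N. Pads are 19 mm wide; open, the fingers measure 130 mm over their backs; the gripper's body (75 mm by 190 mm) begins 47 mm behind the grasp point.
Start: joints at [1.174, 0.434, 0.025, 1.573, -0.012, 1.134, -0.075], TCP at [0.181, -0.598, 0.227] pointing down, gripper open.
Joint ranges: [-2.62, 2.62], [-0.44, 2.09], [-1.27, 1.32], [0.08, 2.57], [-1.32, 4.46], [0.12, 2], [-2.74, 2.74]. Speed limits (rad/s): [2.22, 2.22, 3.01, 3.01, 3.14, 3.14, 3.14].

### API

Orientations are given as a rotation vector (axis times angle).
In Python, from cell import arm gives the robot as it stands.
- The arm moves only by the tool carry_out, never from a script. Its arguments are lists of equal length, an entry for each row: "claw": the finger opening in cm, from 0 to 9.18; "delta_pos": the shift along the tool's x, y, z in cm, a list of three; "angular": the turn, a rotation vector about the tool's x, y, z in rad, a list of three. In form: {"claw": [claw, ...], "delta_pos": [[dx, dy, dz], ...], "angular": [[ax, ay, az], ...]}. A call has 1 to 20 rows; each row shifts and turns the commanded pose from where the row before left it, along the tool's axes as they then stand; what a row does not reach is not made up. A row lasts 1/10 s, in which the tool goes at most 50 mm and 8.59 degrees, less where a joint would pass 70% of its speed; a pose out of reach is approached as far as the arm can. A call with a gripper value outside its range is refused whole. The fingers move at their own pace and stop on an object; "force" is the grip in N (left out, the last holds). Time passes only in rows, so rows that do not move let the fingers close. It gives the time, the measured TCP pose, the force, the opening and the grip force at its end, in the units of the state.
- arm.observe(): the state, without advancing time (a new reading comes with each control period).
- arm.get_image(name): name is "side" or "top" or "wrist"; returns a dict with "frame" (420x560x3 uint8, red, green, blue), "mtx" (3x3 intrinsics, pixels), "T" (4x4, takes a point from camera to world coordinates). Camera axes: x right, y down, z forward; pixel columns grow to the right and rows downward; lengths in m; the calibration is good to about 2 mm. The wrist camera is an equidistant fisheye: a pixel r from the principal point sees the ray r / f radians off the axis. A picture is of the moment at which its call begins. There is no depth.
- arm.sign_off(): hands the job in; it is judged then, once.
Trained networks look in a picture, given as the dict that the camera call returned (one of the last four; its "shot" number tells which), for a name from the list of things; names that differ only in an ending like _2 or _b are one class to them, and where a whole thing is asked for, a point or a joint stands for the part that bears it (a point fixed in the world has none). Each returns a list of dicts, best first, with "conf" (0 to 1); they miss things now and then, are a little off and sometimes report something else, mostly with a low value. They report only what shows in the picture. A call takes as long as a camera call. They do not tell look-alikes from the thing itself.
- arm.look_for(label, picture): "centre" ([column, row] as shares, 0 to 1, of the picture: columns of its width, rows of its height, amid what is visible of it).
- arm.trace(label, picture): "region" (420x560 bool, what is visible of it) and "centre" ([column, row] as shares, 0 to 1, of the picture: columns of its width, rows of its height, amid what is visible of it).
- arm.place_of(label, picture): "centre" ([column, row] as shares, 0 to 1, of the picture: columns of its width, rows of its height: a listed point, or the origin of a listed thing).
The state is a dict: "clock": time; "joints": joint angles; "dq": joint speeds; "joint_efforts": joint torques, N m; "position": TCP position; "ee_rot": TCP orientation; "force": force on the tool from outside, world axes, zero at the start; "ft_torque": the same for the moment, N m; "width": opening from 0.0 (shut) to 1.0 (fully open); "gripper_force": force on a finger pad.
Only numpy, scipy, OpenCV 4.12 (cv2) and the standard library are available. Lean on these libraries where they do the work, as an engineer would, in place of code of your own. Each camera call takes 0.05 s, during which the arm holds its last target. There are 200 camera calls.

### The job

Move the ink jar standing in the lever's way off to a clear place and leave it standing upright. Then lock the armrest's swivel: push the castle nut's lever clockwise (seen from above) past the raised tight-mark rib until the nut is tight, then a little further, only until the next slot of the nut lines up with the lock pin, push the pin fully home through that slot, and push the gate behind it shut until its latch snaps in. Do not turn the nut past that slot, and leave the other things on the table undisturbed.

Things in the scene. Friction and masses are not known exactly. Their poses are not given: they have to be found in the camera images.
- rest_base: Fixed grey base of the armrest swivel, yaw varies; its frame F (origin on the nut's vertical axis at table height, z up) is used below. Plate 12 mm thick, x -90..190, y -155..80 mm. Black padded rest on its far end: x 95..189, y -158..58, top z 90. Pin guide block: x -19..19, y -86..-60, top z 76.
- stud (a point): Point on the nut's axis at the pin's height, z 56 mm. Steel castle nut: hexagon 76 mm across corners, z 16..44; crown 60 mm across, z 44..66, with six open slots 13 mm wide, 60 degrees apart, round a stud 29 mm thick with its top at z 76.
- tight_mark (a point): Middle of the top of the raised radial rib on the plate, 34 by 7 mm, top z 20 mm, 62 mm from the nut's axis at 75 degrees from +x towards +y of F. The nut is tight once the lever's centre line has passed over it.
- lever_nut (a joint): Nut and lever angle, rad, growing clockwise from above. Lever direction in F, from +x towards +y: 145 degrees minus this. Starts 0..0.79. Tight above 1.22; the first slot after that lines up with the pin at 1.571, the aim (the pin enters freely within 0.07). At 0.524 a slot lines up too, but the nut is loose. Stop 1.95. Friction 0.45 N m plus 0.13 N m per rad; stays where left.
- lever_end (a point): On the axis of the black upright round grip (22 mm thick, z 39..87 mm) at the lever's end, 138 mm from the nut's axis, at z 50. The steel lever bar between nut and grip is 16 mm wide, z 40..60, with free space beneath it and on both sides.
- lock_pin (a joint): Travel of the captive steel lock pin (9 mm thick, round nose) along +y of F, m: 0 drawn back (the start, nose at y -34 mm), 0.050 fully home, its knob 2 mm from the guide block. It slides at x 0, z 56 mm. A crown tooth in its way stops it. Friction 1.5 N; stays where left.
- pin_knob (a point): Centre of the outer (-y of F) face of the pin's dark round knob, 32 mm across, 12 mm thick, z 56 mm; at y -150 mm drawn back, -100 mm home. Push it towards +y.
- gate (a joint): Angle a of the upright aluminium gate, rad: 0 shut; it opens towards -y, panel direction (cos a, -sin a) in F. Starts 1.15..1.7. Panel 127 mm long from the hinge, 14 mm thick, z 15..75 mm; shut, it lies behind the pin's knob, inner face at y -108. A pin not home stops it. Friction 0.05 N m. From about 0.15 the latch rides over the strike (under 8 N at the edge); latched it has up to 0.02 play.
- gate_hinge (a point): On the gate's vertical hinge axis (x -65, y -115 mm in F), z 45 mm.
- gate_edge (a point): Middle of the gate's free edge, 127 mm from the hinge axis, z 45 mm.
- strike (a point): Middle of the fixed steel strike lip that the latch rides over and snaps in behind: x 66..81, y -134..-122 mm in F; with the post that carries it x 66..91, y -134..-100, top z 74.
- latch (a joint): Retraction of the sprung bevelled latch bolt in the gate's free edge, m: 0 fully out (it stands 12 mm out of the edge, 26 mm tall), up to 0.010 in as it rides over the strike; it snaps back to 0 behind it. Spring 2 to 4.5 N.
- ink_jar: Round lidded ink jar with paper label, 54 mm thick, 70 mm high, 0.16 kg or so; stands on the table in the sweep of the lever; origin at the centre of its underside.
- ink_bottle: Bystander: black round bottle with white cap, 42 mm thick, 130 mm high; origin at the centre of its underside.
- balm_tub: Bystander: low white round tub with metal lid, 66 mm thick, 50 mm high; origin at the centre of its underside.
- machine: Bystander: pen-shaped tattoo machine lying along its x axis, 140 mm long (x -60..80), 28 mm thick; origin underneath it.
- paper_cup: Bystander: white open cup, 76 mm across its rim, 95 mm high; origin at the centre of its underside.
- cap_tray: Bystander: steel tray with dividers, 90 (x) by 130 (y) by 30 mm; origin at the centre of its underside.
Mind the look-alikes: they are no part of the job. There is more than one size of the ink_jar; the one meant has the size given above.

How it is judged:
On the way, in this order (a step that is already met when the one before it is completed fails the run):
1. the nut is tight (lever past the tight-mark rib) with the pin still back (value of joint lever_nut above 1.22 rad and value of joint lock_pin below 0.01 m), for 0.02 s.
2. the next slot lines up with the pin, which is still back (value of joint lever_nut between 1.401 and 1.741 rad and value of joint lock_pin below 0.01 m), for 0.2 s.
3. the lock pin is fully home in that slot, gate still open (value of joint lever_nut between 1.441 and 1.701 rad and value of joint lock_pin above 0.046 m and value of joint gate above 0.1 rad), for 0.1 s.
4. the gate is shut and its latch has snapped in (value of joint lever_nut between 1.441 and 1.701 rad and value of joint lock_pin above 0.046 m and value of joint gate below 0.03 rad and value of joint latch below 0.003 m), for 0.2 s.
At the end, for the whole second after the job is handed in: Nut lined up within 0.13 rad of the first slot past tight, lock pin home (within 4 mm), gate shut (within 0.03 rad) with the latch bolt out (within 3 mm), and the ink jar standing upright (within 0.15 rad) and at rest on the table (all of step 4 and angle between ink_jar's own z axis and vertical below 0.15 rad and height (world z) of ink_jar below 0.02 m and linear speed of ink_jar below 0.02 m/s); the robot touches nothing.
It fails at once if the nut is turned past the slot (more than 0.2 rad beyond it) (value of joint lever_nut above 1.771 rad).
It fails at once if the ink jar is knocked over (angle between ink_jar's own z axis and vertical above 0.6 rad).
It fails at once if another thing on the table is disturbed (moved more than 30 mm or knocked over) (distance of any of ink_bottle, balm_tub, machine, paper_cup, cap_tray from where it was at the start of the episode above 0.03 m or angle between any of ink_bottle, balm_tub, machine, paper_cup, cap_tray's own z axis and vertical above 0.5 rad).
It also fails if it takes over 72 s, if anything falls off the work surface, if the arm or the gripper's body presses on something with over 40 N, if the wrist force passes 120 N, or if a joint passes its speed limit or range.

## Working session

There is one attempt and no reset: what is moved stays moved. The work goes in short steps, Python scripts to look and compute and a tool call to move; the robot and the scene stay as the last step left them, time stands still between calls to the robot, and variables do not carry over. Pictures are saved under pics/ and viewed, at most 10 in all, crops included, and the job is handed in when it is done.

Besides the shell and the picture viewer there is one more tool, called after "Request:" as name(argument=value, ...), one argument or row to a line, values as JSON. carry_out: Moves the arm, as the interface text tells. Its arguments: {"type":"object","properties":{"claw":{"type":"array","items":{"type":"number"}},"delta_pos":{"type":"array","items":{"type":"array","items":{"type":"number"}}},"angular":{"type":"array","items":{"type":"array","items":{"type":"number"}}},"force":{"type":"number"}},"required":["claw","delta_pos","angular"]}

```bash
mkdir -p pics
cat > h.py <<'E'
import numpy as np, cv2
from cell import arm
def save(p,n): cv2.imwrite('pics/'+n, p['frame'][:,:,::-1])
def ray(p,px):
    K=p['mtx'];T=p['T'];d=np.array([(px[0]-K[0,2])/K[0,0],(px[1]-K[1,2])/K[1,1],1.])
    return T[:3,3],T[:3,:3]@d
def atz(p,px,z):
    o,d=ray(p,px);return o+d*(z-o[2])/d[2]
def proj(p,X):
    T=p['T'];c=T[:3,:3].T@(np.asarray(X)-T[:3,3]);K=p['mtx'];return K[:2,:2]@(c[:2]/c[2])+K[:2,2]
def px(r): return np.array(r['centre'])*[560,420]
E
python3 - <<'E'
from h import *
np.set_printoptions(precision=4,suppress=True)
print(arm.observe())
Z=dict(stud=.056,tight_mark=.02,lever_end=.05,pin_knob=.056,gate_hinge=.045,gate_edge=.045,strike=.06,ink_jar=0,ink_bottle=0,balm_tub=0,machine=0,paper_cup=0,cap_tray=0,rest_base=0)
for c in('top','side'):
    p=arm.get_image(c);save(p,c+'0.png');print(c,p['mtx'].ravel(),p['T'])
    for n,z in Z.items():
        for r in arm.place_of(n,p)[:3]:
            if r['conf']>.2: print(n,round(r['conf'],2),px(r),atz(p,px(r),z)[:2])
E
```

```text
{'clock': 0.0, 'joints': array([ 1.1744,  0.4352,  0.025 ,  1.5741, -0.0116,  1.134 , -0.0751]), 'dq': array([-0.0005, -0.0007, -0.0001, -0.0016,  0.0004,  0.0009, -0.0006]), 'joint_efforts': array([  0.0004, -66.7857,   0.9846, -31.4459,  -0.0608,   0.0432,
         0.0002]), 'position': array([ 0.1808, -0.5977,  0.226 ]), 'ee_rot': array([-3.1063, -0.4595,  0.0006]), 'force': array([-0.047 ,  0.3429,  0.4587]), 'ft_torque': array([-0.0119, -0.0206,  0.0121]), 'gripper_force': 0.0, 'width': 1.0003399470830043}
top [504.2524   0.     282.2497   0.     504.2524 208.3251   0.       0.
   1.    ] [[-0.0019 -0.9803  0.1975  0.2741]
 [-1.      0.0028  0.0043  0.0362]
 [-0.0048 -0.1975 -0.9803  1.4596]
 [ 0.      0.      0.      1.    ]]
stud 0.94 [273.112 207.102] [0.5605 0.0684]
tight_mark 0.76 [251.104 203.91 ] [0.5775 0.1335]
lever_end 0.67 [243.6   246.918] [0.4478 0.1512]
pin_knob 0.42 [322.28  189.084] [ 0.6127 -0.0722]
gate_hinge 0.63 [316.176 216.216] [ 0.5358 -0.0542]
gate_hinge 0.24 [322.616 193.41 ] [ 0.6025 -0.0738]
gate_edge 0.78 [359.072 199.794] [ 0.5834 -0.178 ]
strike 0.9
[... 925 characters left out ...]
0.4495 0.1775]
pin_knob 0.53 [260.624 184.002] [ 0.6141 -0.0684]
gate_hinge 0.88 [287.224 189.588] [ 0.5334 -0.0607]
gate_edge 0.66 [275.016 166.992] [ 0.58   -0.1837]
strike 0.73 [241.976 191.814] [ 0.6636 -0.0186]
ink_jar 0.62 [268.52 262.92] [0.5658 0.208 ]
ink_jar 0.59 [262.416 299.208] [0.5691 0.3307]
ink_jar 0.58 [358.4   259.308] [0.3324 0.1775]
ink_bottle 0.67 [233.52  291.312] [0.6415 0.3111]
ink_bottle 0.63 [274.624 229.11 ] [0.5609 0.0718]
balm_tub 0.84 [311.808 208.32 ] [ 0.4573 -0.0325]
machine 0.5 [258.888 170.184] [ 0.6385 -0.2305]
paper_cup 0.64 [304.472 169.68 ] [ 0.4853 -0.2448]
cap_tray 0.81 [267.904 339.108] [0.5457 0.4422]
rest_base 0.77 [274.512 230.412] [0.5608 0.0775]
```

Run:
```python
import cv2
for n in('top','side'):
    i=cv2.imread(f'pics/{n}0.png')
    c=i[130:330,130:410] if n=='top' else i[140:360,190:400]
    cv2.imwrite(f'pics/{n}0c.png',cv2.resize(c,None,fx=2.7,fy=2.7,interpolation=cv2.INTER_CUBIC))
```

```text
(no output)
```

View pics/top0c.png

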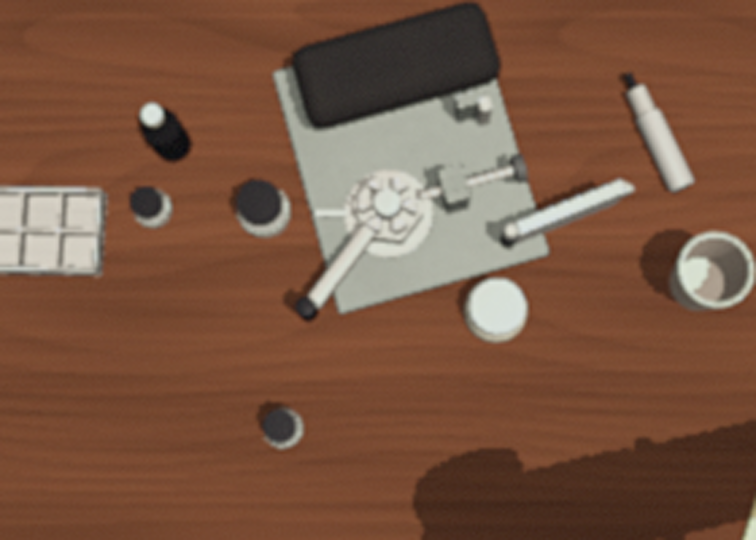

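View pics/side0c.png

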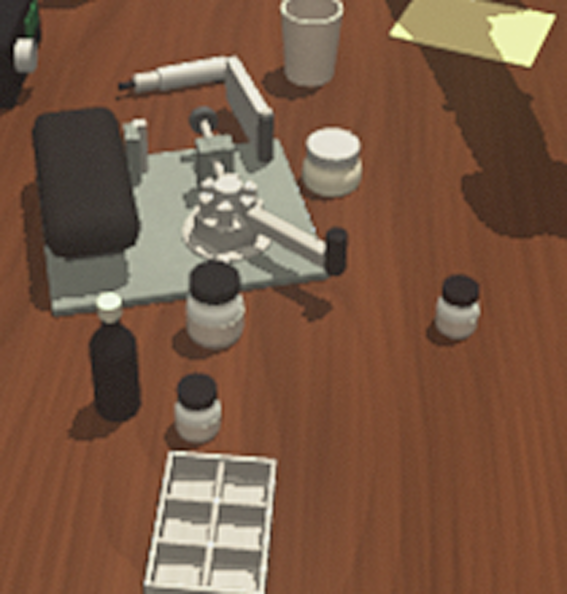

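Ink jar candidates in the top crop are (262,208) large, (151,206) small and (281,426) small. The large one is about 20 px, or 55 mm, and it stands in the lever's sweep next to the plate, so it is the jar meant. Next I'll confirm it in a crop and fit the base frame.

```bash
cat > fit.py <<'E'
from h import *
from scipy.optimize import least_squares
def P(v,kind=None):
    x,y,w,q,g=v
    l=np.radians(145)-q
    F=dict(stud=(0,0,.056),tight_mark=(.062*np.cos(np.radians(75)),.062*np.sin(np.radians(75)),.02),
     lever_end=(.138*np.cos(l),.138*np.sin(l),.05),pin_knob=(0,-.150,.056),gate_hinge=(-.065,-.115,.045),
     gate_edge=(-.065+.127*np.cos(g),-.115-.127*np.sin(g),.045),strike=(.0735,-.128,.06))
    c,s=np.cos(w),np.sin(w)
    return {k:np.array([x+c*a-s*b,y+s*a+c*b,z]) for k,(a,b,z) in F.items()}
E
python3 - <<'E'
from fit import *
np.set_printoptions(precision=4,suppress=True)
ps={c:arm.get_image(c) for c in('top','side')}
obs=[(p,n,px(r[0])) for p in ps.values() for n in P([0]*5) for r in [arm.place_of(n,p)] if r]
def f(v):
    Q=P(v);return np.concatenate([proj(p,Q[n])-o for p,n,o in obs])
s=least_squares(f,[.56,.065,.34,.4,1.2],loss='soft_l1')
print(s.x);r=f(s.x).reshape(-1,2)
for (p,n,o),e in zip(obs,r): print(n,o,e)
np.save('v.npy',s.x);print(P(s.x))
# overlay
for c,p in ps.items():
    i=p['frame'][:,:,::-1].copy();i=cv2.resize(i,None,fx=4,fy=4,interpolation=cv2.INTER_CUBIC)
    for n,X in P(s.x).items(): cv2.circle(i,tuple(int(t*4) for t in proj(p,X)),3,(0,0,255),-1)
    x,y,w=s.x[:3];R=np.array([[np.cos(w),-np.sin(w)],[np.sin(w),np.cos(w)]])
    cor=[[-.09,-.155],[.19,-.155],[.19,.08],[-.09,.08]]
    pts=np.array([proj(p,[*(R@k+[x,y]),.012])*4 for k in cor]).astype(int)
    cv2.polylines(i,[pts],True,(0,255,0),1)
    cut=i[600:1120,820:1560] if c=='top' else i[580:1160,840:1400]
    cv2.imwrite(f'pics/{c}_ov.png',cut)
    for r in arm.trace('ink_jar',p)[:4]:
        m=np.argwhere(r['region']);print(c,r['conf'],px(r),m.min(0)[::-1],m.max(0)[::-1])
print(atz(ps['top'],[225.9,204.4],.07))
E
```

```text
[0.5635 0.0729 0.2682 0.3055 1.4559]
stud [269.92  209.286] [ 1.6198 -3.2146]
tight_mark [249.816 206.808] [0.7561 1.9508]
lever_end [241.976 245.196] [-0.1032 -0.2886]
pin_knob [322.896 190.596] [-0.6964  1.7057]
gate_hinge [317.8  216.51] [-1.2397  1.2817]
gate_edge [359.576 200.886] [-2.1785  0.5061]
strike [308.728 170.604] [-0.9827 -0.618 ]
stud [273.    212.814] [0.5401 0.9821]
tight_mark [271.88  241.584] [ 0.011  -3.0688]
lever_end [313.208 238.182] [-0.159  -0.8652]
pin_knob [271.488 210.882] [ -7.1439 -27.3682]
gate_hinge [288.792 191.814] [-0.9694 -1.1454]
gate_edge [275.016 165.816] [0.1148 2.9739]
strike [240.8 191.1] [ 0.1745 -1.8085]
{'stud': array([0.5635, 0.0729, 0.056 ]), 'tight_mark': array([0.5631, 0.1349, 0.02  ]), 'lever_end': array([0.4535, 0.1562, 0.05  ]), 'pin_knob': array([ 0.6032, -0.0718,  0.056 ]), 'gate_hinge': array([ 0.5313, -0.0553,  0.045 ]), 'gate_edge': array([ 0.5787, -0.1731,  0.045 ]), 'strike': array([ 0.6683, -0.0311,  0.06  ])}
top 0.61 [234.416 288.582] [228 281] [241 295]
top 0.55 [228.592 204.792] [218 197] [237 218]
top 0.54 [188.384 204.792] [178 199] [193 214]
top 0.39 [281.792 191.688] [233 131] [363 248]
side 0.95 [269.024 251.202] [259 235] [280 268]
side 0.82 [363.104 252.21 ] [352 241] [367 264]
side 0.78 [262.416 288.204] [254 277] [271 303]
[0.5658 0.2011 0.07  ]
```

View pics/top_ov.png

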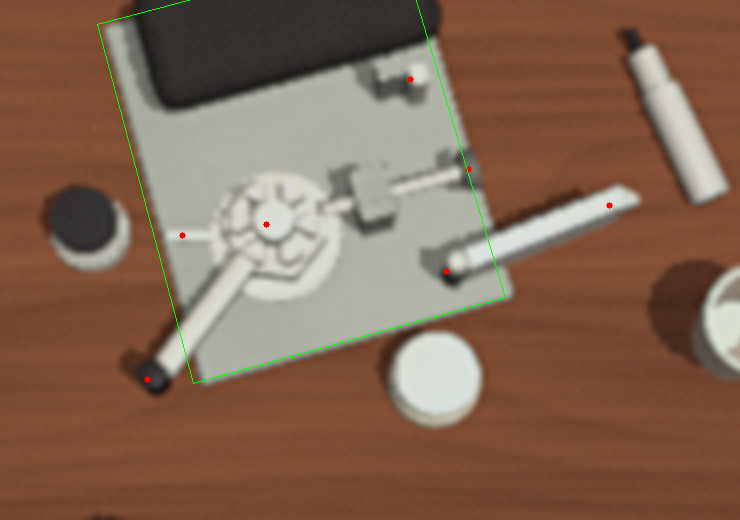

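View pics/side_ov.png

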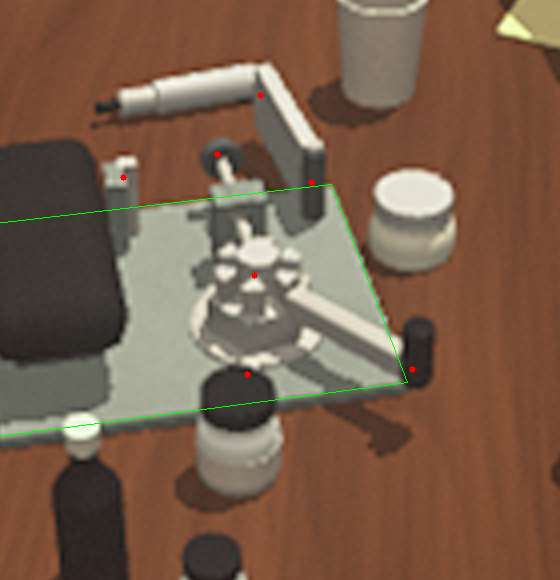

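The jar at top crop (85,220), with the black lid and wide body, is clearly the large one and stands just beyond the plate by the rib. The overlay fit is about 2 px off at the plate edges, so I'm refitting on features read from the crops: plate corners, stud top, grip top and lid top.

Run:
```python
from fit import *
np.set_printoptions(precision=4,suppress=True)
ps={c:arm.get_image(c) for c in('top','side')}
off=dict(top=(820,600),side=(840,580))
O=[('top',(205,384),'c1'),('top',(512,297),'c2'),('top',(105,22),'c3'),('top',(273,221),'stud'),('top',(152,373),'grip'),('top',(636,195),'gate'),
('side',(408,380),'c1'),('side',(332,184),'c2'),('side',(257,243),'stud'),('side',(419,328),'grip'),('side',(264,69),'gate')]
def pts(v):
    x,y,w,q,g=v;l=np.radians(145)-q
    F=dict(c1=(-.09,.08,.012),c2=(-.09,-.155,.012),c3=(.19,.08,.012),stud=(0,0,.076),grip=(.138*np.cos(l),.138*np.sin(l),.087),gate=(-.065+.127*np.cos(g),-.115-.127*np.sin(g),.075))
    c,s=np.cos(w),np.sin(w);return {k:np.array([x+c*a-s*b,y+s*a+c*b,z]) for k,(a,b,z) in F.items()}
def f(v):
    Q=pts(v);return np.concatenate([proj(ps[c],Q[n])-(np.array(o)+off[c])/4 for c,o,n in O])
s=least_squares(f,np.load('v.npy'),loss='soft_l1');np.save('v.npy',s.x);print(s.x)
for (c,o,n),e in zip(O,f(s.x).reshape(-1,2)): print(c,n,e)
print(P(s.x))
for c,o in(('top',(83,219)),('side',(238,392))): print('jar',atz(ps[c],(np.array(o)+off[c])/4,.07))
```

```text
[0.5628 0.0673 0.2693 0.3066 1.4629]
top c1 [-0.8939  0.0775]
top c2 [0.4169 0.2446]
top c3 [-0.003   0.8711]
top stud [ 0.1019 -0.4052]
top grip [-0.2134  0.1741]
top gate [-2.9765  0.7927]
side c1 [ 0.0761 -0.8609]
side c2 [ 0.0842 -0.9309]
side stud [-0.3666  1.0611]
side grip [-0.7591 -1.9802]
side gate [-0.4    -2.4431]
{'stud': array([0.5628, 0.0673, 0.056 ]), 'tight_mark': array([0.5624, 0.1293, 0.02  ]), 'lever_end': array([0.4528, 0.1506, 0.05  ]), 'pin_knob': array([ 0.6028, -0.0773,  0.056 ]), 'gate_hinge': array([ 0.5308, -0.0609,  0.045 ]), 'gate_edge': array([ 0.5776, -0.179 ,  0.045 ]), 'strike': array([ 0.6678, -0.0366,  0.06  ])}
jar [0.5648 0.2015 0.07  ]
jar [0.5623 0.2084 0.07  ]
```

Request:
carry_out(
  claw=[9,9,9,9,9,9,9,9,9],
  delta_pos=[
    [0,0,-1],
    [0,0,0],
    [0,0,0],
    [0,0,0],
    [0,0,0],
    [0,0,0],
    [0,0,0],
    [0,0,0],
    [0,0,0],
  ],
  angular=[
    [0,0,-0.145],
    [0,0,-0.145],
    [0,0,-0.145],
    [0,0,-0.145],
    [0,0,-0.145],
    [0,0,-0.145],
    [0,0,-0.145],
    [0,0,-0.145],
    [0,0,-0.115],
  ],
)

```text
clock: 3.4
position: [0.1809, -0.5983, 0.2367]
ee_rot: [2.217, 2.225, -0.0]
force: [-0.7, -0.3, -0.1]
width: 0.983
gripper_force: 0.0
```

Request:
carry_out(
  claw=[9,9,9,9,9,9,9,9,9,9,9,9,9,9,9,9,9,9,9,9],
  delta_pos=[
    [4,1.9,0],
    [4,1.9,0],
    [4,1.9,0],
    [4,1.9,0],
    [4,1.9,0],
    [4,1.9,0],
    [4,1.9,0],
    [4,1.9,0],
    [4,1.9,0],
    [4,1.9,0],
    [4,1.9,0],
    [4,1.9,0],
    [4,1.9,0],
    [4,1.9,0],
    [4,1.9,0],
    [4,1.9,0],
    [4,1.9,0],
    [4,1.9,0],
    [4,1.9,0],
    [0,0,0],
  ],
  angular=[
    [0,0,0],
    [0,0,0],
    [0,0,0],
    [0,0,0],
    [0,0,0],
    [0,0,0],
    [0,0,0],
    [0,0,0],
    [0,0,0],
    [0,0,0],
    [0,0,0],
    [0,0,0],
    [0,0,0],
    [0,0,0],
    [0,0,0],
    [0,0,0],
    [0,0,0],
    [0,0,0],
    [0,0,0],
    [0,0,0],
  ],
)

```text
clock: 5.4
position: [0.5443, 0.1679, 0.2368]
ee_rot: [-2.214, -2.225, -0.006]
force: [0.2, 0.3, 0.0]
width: 0.979
gripper_force: 0.0
```

Request:
carry_out(
  claw=[9.1,9.1,9.1,9.1,9.1,9.1,9.1,9.1,9.1,9.1,9.1,9.1,7,5,5,5,5,5,5,5],
  delta_pos=[
    [3.7,1.9,0],
    [0,0,2],
    [0,0,3],
    [0,0,3],
    [0,0,3],
    [0,0,3],
    [0,0,2],
    [0,0,2],
    [0,0,1],
    [0,0,1],
    [0,0,0],
    [0,0,0],
    [0,0,0],
    [0,0,0],
    [0,0,0],
    [0,0,0],
    [0,0,0],
    [0,0,0],
    [0,0,0],
    [0,0,0],
  ],
  angular=[
    [0,0,0],
    [0,0,0],
    [0,0,0],
    [0,0,0],
    [0,0,0],
    [0,0,0],
    [0,0,0],
    [0,0,0],
    [0,0,0],
    [0,0,0],
    [0,0,0],
    [0,0,0],
    [0,0,0],
    [0,0,0],
    [0,0,0],
    [0,0,0],
    [0,0,0],
    [0,0,0],
    [0,0,0],
    [0,0,0],
  ],
  force=15,
)

```text
clock: 7.4
position: [0.5629, 0.198, 0.0368]
ee_rot: [2.224, 2.219, 0.0]
force: [1.0, -0.3, 1.0]
width: 0.567
gripper_force: 14.9
```

Request:
carry_out(
  claw=[5,5,5,5,5,5,5,5,5,5,5,5,5,5,5,5],
  delta_pos=[
    [0,0,-1],
    [0,0,-2],
    [0,0,-2],
    [0,-2,0],
    [1,-2,0],
    [2,-2,0],
    [2,-2,0],
    [2,-2,0],
    [2,-2,0],
    [2,0,0],
    [0,0,0],
    [0,0,2],
    [0,0,1.5],
    [0,0,1],
    [0,0,0.4],
    [0,0,0],
  ],
  angular=[
    [0,0,0],
    [0,0,0],
    [0,0,0],
    [0,0,0],
    [0,0,0],
    [0,0,0],
    [0,0,0],
    [0,0,0],
    [0,0,0],
    [0,0,0],
    [0,0,0],
    [0,0,0],
    [0,0,0],
    [0,0,0],
    [0,0,0],
    [0,0,0],
  ],
)

```text
clock: 9.0
position: [0.4426, 0.3076, 0.0373]
ee_rot: [2.224, 2.219, -0.002]
force: [-0.5, -0.1, -1.2]
width: 0.569
gripper_force: 14.7
```

Run:
```python
from h import *
s=arm.observe();print(s['position'],s['force'],s['width'])
p=arm.get_image('side');save(p,'s1.png')
cv2.imwrite('pics/s1c.png',cv2.resize(p['frame'][140:380,200:420,::-1],None,fx=2.4,fy=2.4,interpolation=2))
```

```text
[0.44262249 0.30764393 0.03730874] [-0.50098292 -0.05495762 -1.23167003] 0.5693867502677344
```

View pics/s1c.png

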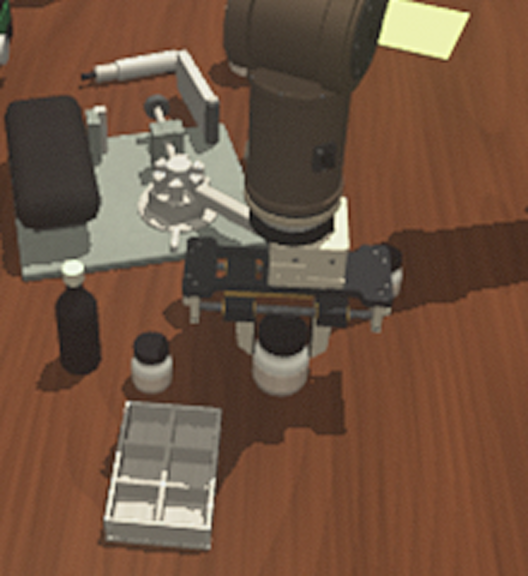

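Request:
carry_out(
  claw=[7,8,8,8,8,8,8,8,8,8,8,8,6,6,6,6,6,6,6,6],
  delta_pos=[
    [0,0,0],
    [0,0,0],
    [0,0,0],
    [0,0,-2],
    [0,0,-3],
    [0,0,-4],
    [0,0,-4],
    [0,0,0],
    [-3,1,0],
    [-4,0,0],
    [-4,0,0],
    [-4,0,0],
    [-0.7,0,0],
    [0,0,0],
    [0,0,0],
    [0,0,0],
    [0,0,0],
    [0,0,0],
    [0,0,0],
    [0,0,0],
  ],
  angular=[
    [0,0,0],
    [0,0,0],
    [0,0,0],
    [0,0,0],
    [0,0,0],
    [0,0,0],
    [0,0,0],
    [0,0,0],
    [0,0,0],
    [0,0,0],
    [0,0,0],
    [0,0,-0.1],
    [0,0,-0.12],
    [0,0,-0.12],
    [0,0,-0.12],
    [0,0,-0.12],
    [0,0,-0.12],
    [0,0,-0.12],
    [0,0,-0.103],
    [0,0,0],
  ],
)

```text
clock: 11.05
position: [0.4531, 0.1511, 0.1674]
ee_rot: [-1.001, -2.978, 0.0]
force: [0.7, 0.3, -0.0]
width: 0.654
gripper_force: 0.0
```

```bash
cat >> h.py <<'E'
from scipy.spatial.transform import Rotation as Ro
def st():
    s=arm.observe();R=Ro.from_rotvec(s['ee_rot']).as_matrix()
    print('t',s['clock'],'pos',s['position'].round(4),'yang',np.degrees(np.arctan2(R[1,1],R[0,1])).round(2),'z',R[:,2].round(3),'f',s['force'].round(1),'w',round(s['width']*9.18,2),'q',s['joints'].round(2))
    return s['position'],R
def togo(t):
    p,R=st();print('tool delta cm',(R.T@(np.asarray(t)-p)*100).round(2))
def wproj(p,X):
    T=p['T'];c=T[:3,:3].T@(np.asarray(X)-T[:3,3]);K=p['mtx'];th=np.arctan2(np.hypot(c[0],c[1]),c[2]);ph=np.arctan2(c[1],c[0])
    return np.array([K[0,2]+K[0,0]*th*np.cos(ph),K[1,2]+K[1,1]*th*np.sin(ph)])
E
python3 - <<'E'
from fit import *
togo([.4528,.1506,.06])
p=arm.get_image('wrist');i=p['frame'][:,:,::-1].copy()
i=cv2.resize(i,None,fx=1.4,fy=1.4,interpolation=2)
for n,X in P(np.load('v.npy')).items():
    if n=='lever_end': X=X+[0,0,.037]
    cv2.circle(i,tuple(int(t) for t in wproj(p,X)*1.4),2,(0,0,255),-1)
cv2.imwrite('pics/w1.png',i)
E
```

```text
t 11.05 pos [0.4531 0.1511 0.1674] yang 52.85 z [-0.  0. -1.] f [ 0.7  0.3 -0. ] w 6.0 q [ 0.28  0.41 -0.93  1.94  0.4   0.98  0.09]
tool delta cm [-1.000e-02 -5.000e-02  1.074e+01]
```

View pics/w1.png

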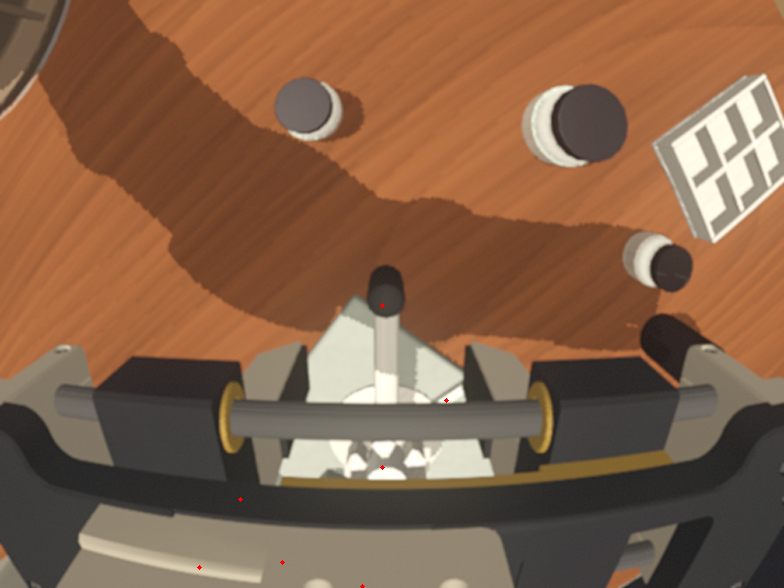

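The jar stands upright at (575,125). The grip top at (386,299) is within a few mm of the prediction at (382,305), so I'll descend and close on it.

Request:
carry_out(
  claw=[6,6,6,6,6,6,6,4,2,1.5,1.5,1.5,1.5,1.5,1.5,1.5],
  delta_pos=[
    [0,0.1,1],
    [0,0,2],
    [0,0,2],
    [0,0,2],
    [0,0,2],
    [0,0,1.2],
    [0,0,0.5],
    [0,0,0],
    [0,0,0],
    [0,0,0],
    [0,0,0],
    [0,0,0],
    [0,0,0],
    [0,0,0],
    [0,0,0],
    [0,0,0],
  ],
  angular=[
    [0,0,0],
    [0,0,0],
    [0,0,0],
    [0,0,0],
    [0,0,0],
    [0,0,0],
    [0,0,0],
    [0,0,0],
    [0,0,0],
    [0,0,0],
    [0,0,0],
    [0,0,0],
    [0,0,0],
    [0,0,0],
    [0,0,0],
    [0,0,0],
  ],
  force=8,
)

```text
clock: 12.7
position: [0.4538, 0.1517, 0.0609]
ee_rot: [1.003, 2.977, -0.001]
force: [-1.4, -2.1, 6.9]
width: 0.241
gripper_force: 8.0
```

Run:
```python
from fit import *
p,R=st()
v=np.load('v.npy');print('lever ang',np.degrees(np.arctan2(p[1]-v[1],p[0]-v[0])),'r',np.hypot(p[1]-v[1],p[0]-v[0]))
```

```text
t 12.7 pos [0.4538 0.1517 0.0609] yang 52.75 z [ 0.    -0.001 -1.   ] f [-1.4 -2.1  6.9] w 2.21 q [ 0.16  0.56 -0.8   2.06  0.58  0.77 -0.08]
lever ang 142.23992695631983 r 0.13791398176467903
```

Request:
carry_out(
  claw=[1.5,1.5,1.5,1.5,1.5,1.5,1.5,1.5,1.5,1.5,1.5,1.5,1.5,1.5,1.5,1.5,1.5,1.5],
  delta_pos=[
    [0,0,-0.4],
    [-0.025,0.83,0],
    [-0.025,0.83,0],
    [-0.025,0.83,0],
    [-0.025,0.83,0],
    [-0.025,0.83,0],
    [-0.025,0.83,0],
    [-0.025,0.83,0],
    [-0.025,0.83,0],
    [-0.025,0.83,0],
    [-0.025,0.83,0],
    [-0.025,0.83,0],
    [-0.025,0.83,0],
    [-0.025,0.83,0],
    [-0.025,0.83,0],
    [-0.025,0.83,0],
    [-0.025,0.83,0],
    [0,0,0],
  ],
  angular=[
    [0,0,0],
    [0,0,0.06],
    [0,0,0.06],
    [0,0,0.06],
    [0,0,0.06],
    [0,0,0.06],
    [0,0,0.06],
    [0,0,0.06],
    [0,0,0.06],
    [0,0,0.06],
    [0,0,0.06],
    [0,0,0.06],
    [0,0,0.06],
    [0,0,0.06],
    [0,0,0.06],
    [0,0,0.06],
    [0,0,0.06],
    [0,0,0],
  ],
)

```text
clock: 14.5
position: [0.5694, 0.2059, 0.0644]
ee_rot: [-2.266, -2.175, 0.002]
force: [-0.4, -3.7, -0.8]
width: 0.237
gripper_force: 8.0
```

```bash
cat > lv.py <<'E'
from fit import *
p,R=st()
v=np.load('v.npy');a=np.arctan2(p[1]-v[1],p[0]-v[0]);print('q',np.radians(145)+v[2]-a,'r',np.hypot(p[1]-v[1],p[0]-v[0]))
E
python3 lv.py
```

```text
t 14.5 pos [0.5694 0.2059 0.0644] yang -2.34 z [-0.001 -0.001 -1.   ] f [-0.4 -3.7 -0.8] w 2.18 q [-0.08  0.64 -0.52  1.76  0.4   0.86 -0.83]
q 1.2761189023669617 r 0.13880763190824594
```

Request:
carry_out(
  claw=[1.5,1.5,1.5,1.5,1.5,1.5,1.5,1.5],
  delta_pos=[
    [-0.02,0.76,0],
    [-0.02,0.76,0],
    [-0.02,0.76,0],
    [-0.02,0.76,0],
    [-0.02,0.76,0],
    [0,0.27,0],
    [0,0,0],
    [0,0,0],
  ],
  angular=[
    [0,0,0.055],
    [0,0,0.055],
    [0,0,0.055],
    [0,0,0.055],
    [0,0,0.055],
    [0,0,0.02],
    [0,0,0],
    [0,0,0],
  ],
)

```text
clock: 15.3
position: [0.6084, 0.1984, 0.0644]
ee_rot: [-2.559, -1.823, 0.003]
force: [-4.2, -4.0, 1.0]
width: 0.237
gripper_force: 8.0
```

```bash
python3 lv.py
python3 - <<'E'
from fit import *
p=arm.get_image('side');q=arm.get_image('top')
a=cv2.resize(p['frame'][180:270,220:330,::-1],None,fx=5,fy=5,interpolation=2)
cv2.imwrite('pics/s2.png',a)
E
```

```text
t 15.3 pos [0.6084 0.1984 0.0644] yang -19.06 z [-0.002 -0.001 -1.   ] f [-4.2 -4.   1. ] w 2.18 q [-0.11  0.67 -0.44  1.67  0.35  0.89 -1.02]
q 1.5631437854343209 r 0.1388499558890864
```

View pics/s2.png

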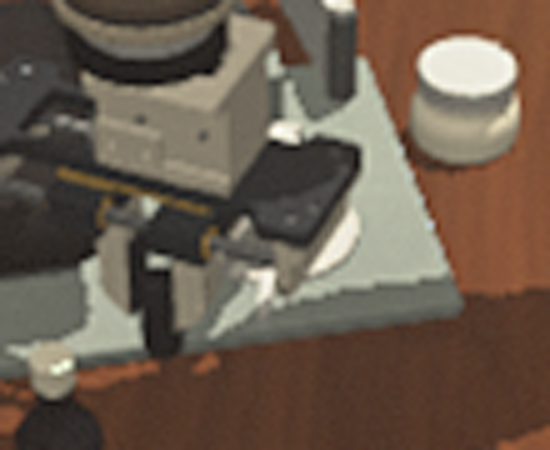

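The lever is at about 1.56, on aim. Releasing, rising and turning the tool for the pin.

Request:
carry_out(
  claw=[3,4.5,4.5,4.5,4.5,4.5,4.5,3,1,0,0,0,0,0],
  delta_pos=[
    [0,0,0],
    [0,0,0],
    [0,0,0],
    [0,0,-1],
    [0,0,-2.5],
    [0,0,-3.5],
    [0,0,-4],
    [0,0,0],
    [0,0,0],
    [0,0,0],
    [0,0,0],
    [0,0,0],
    [0,0,0],
    [0,0,0],
  ],
  angular=[
    [0,0,0],
    [0,0,0],
    [0,0,0],
    [0,0,0],
    [0,0,0],
    [0,0,0],
    [0,0,0],
    [0,0,-0.1],
    [0,0,-0.1],
    [0,0,-0.1],
    [0,0,-0.1],
    [0,0,-0.1],
    [0,0,-0.1],
    [0,0,0],
  ],
)

```text
clock: 16.8
position: [0.6096, 0.1992, 0.1755]
ee_rot: [1.905, 2.498, 0.001]
force: [-0.3, -0.0, -0.5]
width: 0.006
gripper_force: 0.0
```

Run:
```python
from fit import *
togo([.612,-.111,.175])
```

```text
t 16.8 pos [0.6096 0.1992 0.1755] yang 15.33 z [ 0.001  0.001 -1.   ] f [-0.3 -0.  -0.5] w 0.06 q [ 0.    0.58 -0.62  1.56  0.37  1.12 -0.44]
tool delta cm [-29.98  -7.97   0.03]
```

Request:
carry_out(
  claw=[0,0,0,0,0,0,0,0,0,0],
  delta_pos=[
    [-3,-0.8,0],
    [-4,-1,0],
    [-4,-1,0],
    [-4,-1.1,0],
    [-4,-1.1,0],
    [-4,-1.1,0],
    [-4,-1.1,0],
    [-3,-0.8,0],
    [0,0,0],
    [0,0,0],
  ],
  angular=[
    [0,0,0],
    [0,0,0],
    [0,0,0],
    [0,0,0],
    [0,0,0],
    [0,0,0],
    [0,0,0],
    [0,0,0],
    [0,0,0],
    [0,0,0],
  ],
)

```text
clock: 17.8
position: [0.6111, -0.112, 0.1751]
ee_rot: [1.912, 2.492, 0.001]
force: [0.4, 1.6, -0.2]
width: 0.005
gripper_force: 0.0
```

Run:
```python
from fit import *
togo([.612,-.111,.045])
v=np.load('v.npy').copy();v[3]=1.563
q=arm.get_image('top');p=arm.get_image('wrist')
a=cv2.resize(q['frame'][160:230,220:370,::-1],None,fx=5,fy=5,interpolation=2)
l=np.radians(145)-v[3]+v[2]
for k in range(2,15): 
    u=proj(q,[v[0]+.01*k*np.cos(l),v[1]+.01*k*np.sin(l),.06]);cv2.circle(a,(int((u[0]-220)*5),int((u[1]-160)*5)),1,(0,0,255),-1)
i=p['frame'][:,:,::-1].copy()
for n,X in P(v).items(): cv2.circle(i,tuple(int(t) for t in wproj(p,X)),2,(0,0,255),-1)
i=i[150:420,60:500]
o=np.zeros((600,750,3),np.uint8);o[:350]=a;o[350:600,:]=0
s=cv2.resize(i,(407,250));o[350:,:407]=s
cv2.imwrite('pics/c3.png',o)
```

```text
t 17.8 pos [ 0.6111 -0.112   0.1751] yang 15.0 z [ 0.001  0.    -1.   ] f [ 0.4  1.6 -0.2] w 0.04 q [ 0.5   0.55 -0.61  1.61  0.34  1.09  0.06]
tool delta cm [ 0.07  0.11 13.01]
```

View pics/c3.png

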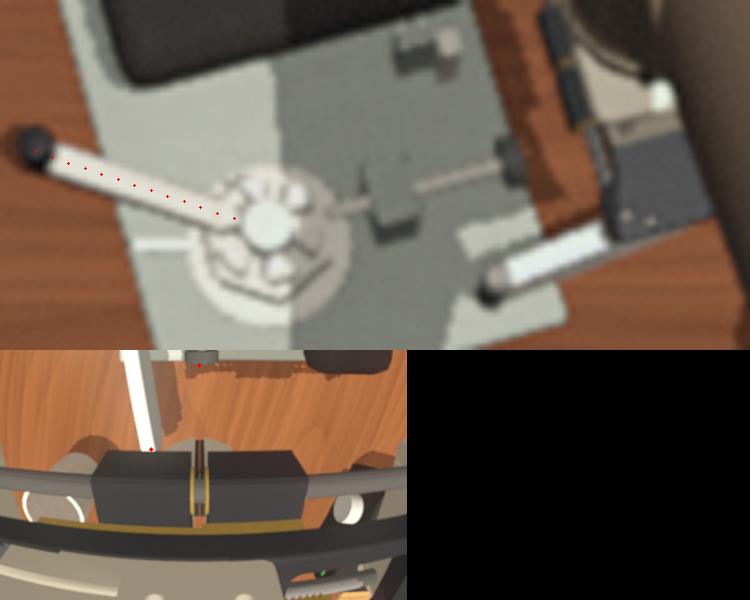

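The lever direction agrees with 1.563 (dots along the bar), the slot faces the pin, and the knob matches its prediction. Lowering behind the knob.

Request:
carry_out(
  claw=[0,0,0,0,0,0,0,0,0,0,0,0,0,0,0,0,0,0,0],
  delta_pos=[
    [0,0.1,2],
    [0,0,3],
    [0,0,3],
    [0,0,3],
    [0,0,2],
    [0,0,0],
    [1,0,0],
    [1,0,0],
    [0.5,0,0],
    [0.5,0,0],
    [0.5,0,0],
    [0.5,0,0],
    [0.5,0,0],
    [0.5,0,0],
    [0.5,0,0],
    [0.5,0,0],
    [0.5,0,0],
    [0,0,0],
    [0,0,0],
  ],
  angular=[
    [0,0,0],
    [0,0,0],
    [0,0,0],
    [0,0,0],
    [0,0,0],
    [0,0,0],
    [0,0,0],
    [0,0,0],
    [0,0,0],
    [0,0,0],
    [0,0,0],
    [0,0,0],
    [0,0,0],
    [0,0,0],
    [0,0,0],
    [0,0,0],
    [0,0,0],
    [0,0,0],
    [0,0,0],
  ],
)

```text
clock: 19.8
position: [0.5946, -0.0479, 0.0446]
ee_rot: [-1.906, -2.496, 0.0]
force: [-0.2, 1.0, 0.5]
width: 0.007
gripper_force: 0.0
```

```bash
cat > fr.py <<'E'
from fit import *
p,R=st();v=np.load('v.npy');c,s=np.cos(v[2]),np.sin(v[2]);f=arm.observe()['force']
d=p[:2]-v[:2];print('F',c*d[0]+s*d[1],-s*d[0]+c*d[1],'fF',c*f[0]+s*f[1],-s*f[0]+c*f[1])
E
python3 fr.py
```

```text
t 19.8 pos [ 0.5946 -0.0479  0.0446] yang 15.27 z [-0.  0. -1.] f [-0.2  1.   0.5] w 0.07 q [ 0.36  0.66 -0.54  1.79  0.45  0.82 -0.14]
F -2.088376897706884e-05 -0.11951295221478843 fF 0.027138884687835513 0.9863626652477554
```

Request:
carry_out(
  claw=[0,0,0,0,0,0],
  delta_pos=[
    [0.3,0,0],
    [0.3,0,0],
    [0.3,0,0],
    [0.2,0,0],
    [0,0,0],
    [0,0,0],
  ],
  angular=[
    [0,0,0],
    [0,0,0],
    [0,0,0],
    [0,0,0],
    [0,0,0],
    [0,0,0],
  ],
)

```text
clock: 20.4
position: [0.592, -0.0385, 0.0446]
ee_rot: [1.908, 2.496, -0.001]
force: [1.0, -4.6, -2.1]
width: 0.006
gripper_force: 2.3
```

```bash
python3 fr.py
```

```text
t 20.4 pos [ 0.592  -0.0385  0.0446] yang 15.21 z [-0.    -0.001 -1.   ] f [ 1.  -4.6 -2.1] w 0.06 q [ 0.35  0.65 -0.54  1.8   0.45  0.81 -0.16]
F -8.803854866314478e-05 -0.10971858374338768 fF -0.225807904014377 -4.725897658126152
```

Request:
carry_out(
  claw=[0,0,0,0,0],
  delta_pos=[
    [0.2,0,0],
    [0.2,0,0],
    [0,0,0],
    [0,0,0],
    [0,0,0],
  ],
  angular=[
    [0,0,0],
    [0,0,0],
    [0,0,0],
    [0,0,0],
    [0,0,0],
  ],
)

```text
clock: 20.9
position: [0.5919, -0.0384, 0.0447]
ee_rot: [1.909, 2.49, -0.005]
force: [3.7, -13.6, -3.2]
width: 0.007
gripper_force: 7.4
```

```bash
python3 fr.py
```

```text
t 20.9 pos [ 0.5919 -0.0384  0.0447] yang 15.04 z [ 0.001 -0.005 -1.   ] f [  3.7 -13.6  -3.2] w 0.06 q [ 0.34  0.65 -0.54  1.8   0.45  0.81 -0.16]
F -0.00013027533055660553 -0.10959618605431404 fF -0.0820847408843921 -14.125473799226894
```

The pin hit a hard stop exactly at home. Backing off, then over to the gate's outer side with the tool turned.

Request:
carry_out(
  claw=[0,0,0,0,0,0,0,0,0,0,0,0,0,0,0,0,0,0,0,0],
  delta_pos=[
    [-1.4,0,0],
    [-2,0,0],
    [-2,0,0],
    [0,0,-3],
    [0,0,-3],
    [0,0,-2.5],
    [-1.6,-2,0],
    [-2.2,-2.2,0],
    [0,-3,0],
    [0,-3,0],
    [0,0,0],
    [0,0,0],
    [0,0,0],
    [0,0,0],
    [0,0,0],
    [0,0,0],
    [0,0,0],
    [0,0,0],
    [0,0,0],
    [0,0,0],
  ],
  angular=[
    [0,0,0],
    [0,0,0],
    [0,0,0],
    [0,0,0],
    [0,0,0],
    [0,0,0],
    [0,0,0],
    [0,0,0],
    [0,0,0],
    [0,0,0],
    [0,0,0.14],
    [0,0,0.14],
    [0,0,0.14],
    [0,0,0.14],
    [0,0,0.14],
    [0,0,0.14],
    [0,0,0.14],
    [0,0,0.14],
    [0,0,0.14],
    [0,0,0.14],
  ],
)

```text
clock: 22.9
position: [0.517, -0.1485, 0.1298]
ee_rot: [-3.067, -0.673, -0.001]
force: [-0.2, -0.2, 0.3]
width: 0.003
gripper_force: 0.0
```

Request:
carry_out(
  claw=[0,0,0,0,0],
  delta_pos=[
    [0,0,0],
    [0,0,0],
    [0,0,0],
    [0,0,0],
    [0,0,0],
  ],
  angular=[
    [0,0,0.14],
    [0,0,0.14],
    [0,0,0.13],
    [0,0,0],
    [0,0,0],
  ],
)

```text
clock: 23.4
position: [0.5169, -0.1488, 0.1298]
ee_rot: [-3.141, -0.049, -0.0]
force: [0.2, 0.0, -0.4]
width: 0.006
gripper_force: 0.0
```

```bash
python3 fr.py
python3 - <<'E'
from fit import *
v=np.load('v.npy');c,s=np.cos(v[2]),np.sin(v[2])
t=[v[0]-.102*c+.198*s,v[1]-.102*s-.198*c,.05];togo(t)
p=arm.get_image('wrist');q=arm.get_image('side')
i=p['frame'][:,:,::-1].copy()
for g in(1.2,1.46,1.7):
    v[4]=g;X=P(v)['gate_edge']+[0,0,.03];cv2.circle(i,tuple(int(k) for k in wproj(p,X)),2,(0,0,255),-1)
o=np.zeros((420,800,3),np.uint8);o[:,:560]=i;o[:,560:]=q['frame'][60:270,210:330,::-1].repeat(2,0).repeat(2,1)
cv2.imwrite('pics/c4.png',o)
E
```

```text
t 23.4 pos [ 0.5169 -0.1488  0.1298] yang -88.2 z [ 0.  0. -1.] f [ 0.2  0.  -0.4] w 0.06 q [ 0.32  0.41 -0.18  1.89  0.09  0.85 -1.45]
F -0.10181008239080472 -0.19608042103451623 fF 0.17133268538316196 -0.04301169559855642
t 23.4 pos [ 0.5169 -0.1488  0.1298] yang -88.2 z [ 0.  0. -1.] f [ 0.2  0.  -0.4] w 0.06 q [ 0.32  0.41 -0.18  1.89  0.09  0.85 -1.45]
tool delta cm [0.02 0.19 7.98]
```

View pics/c4.png

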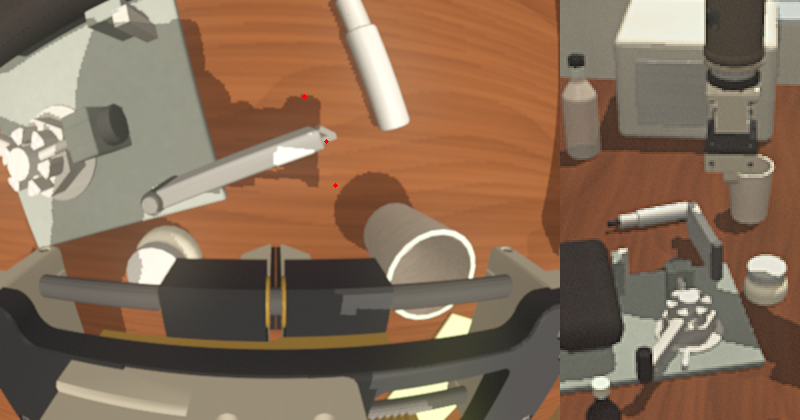

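The gate is at about 1.4 rad, its end at (325,135) in the wrist view. The cup's rim at (430,260) stays below the gripper's body. Sweeping the gate round its hinge.

Request:
carry_out(
  claw=[0,0,0,0,0,0,0,0,0,0,0,0,0,0,0,0,0,0,0,0],
  delta_pos=[
    [0,0.1,2],
    [0,0.1,3],
    [0,0,2.5],
    [0,0,0],
    [0.72,0.1,0],
    [0.72,0.1,0],
    [0.72,0.1,0],
    [0.72,0.1,0],
    [0.72,0.1,0],
    [0.72,0.1,0],
    [0.72,0.1,0],
    [0.72,0.1,0],
    [0.72,0.1,0],
    [0.72,0.1,0],
    [0.72,0.1,0],
    [0.72,0.1,0],
    [0.72,0.1,0],
    [0.72,0.1,0],
    [0.72,0.1,0],
    [0,0,0],
  ],
  angular=[
    [0,0,0],
    [0,0,0],
    [0,0,0],
    [0,0,0],
    [0,0,-0.08],
    [0,0,-0.08],
    [0,0,-0.08],
    [0,0,-0.08],
    [0,0,-0.08],
    [0,0,-0.08],
    [0,0,-0.08],
    [0,0,-0.08],
    [0,0,-0.08],
    [0,0,-0.08],
    [0,0,-0.08],
    [0,0,-0.08],
    [0,0,-0.08],
    [0,0,-0.08],
    [0,0,-0.08],
    [0,0,0],
  ],
)

```text
clock: 25.5
position: [0.6103, -0.1062, 0.0562]
ee_rot: [2.566, 1.812, 0.003]
force: [-0.2, 0.1, 0.4]
width: 0.003
gripper_force: 0.0
```

```bash
cat > gt.py <<'E'
from fit import *
import runpy;runpy.run_path('fr.py')
p,R=arm.observe()['position'],0;v=np.load('v.npy');c,s=np.cos(v[2]),np.sin(v[2]);d=p[:2]-v[:2]
f=np.array([c*d[0]+s*d[1]+.065,-s*d[0]+c*d[1]+.115]);r=np.hypot(*f)
print('r',r,'A from pos',-np.arctan2(f[1],f[0])-np.arcsin(.0165/r))
E
python3 gt.py
```

```text
t 25.5 pos [ 0.6103 -0.1062  0.0562] yang -19.54 z [ 0.002  0.    -1.   ] f [-0.2  0.1  0.4] w 0.02 q [ 0.4   0.65 -0.47  1.73  0.38  0.85 -0.58]
F -0.0004096301377977396 -0.17983174840671404 fF -0.1693564251647376 0.09874749990832657
r 0.09151541662696812 A from pos 0.6059743195900704
```

Request:
carry_out(
  claw=[0,0,0,0,0,0,0,0,0,0,0],
  delta_pos=[
    [0.72,0.1,0],
    [0.72,0.1,0],
    [0.72,0.1,0],
    [0.72,0.1,0],
    [0.72,0.1,0],
    [0.36,0.06,0],
    [0.36,0.06,0],
    [0.36,0.06,0],
    [0.36,0.06,0],
    [0.3,0.03,0],
    [0,0,0],
  ],
  angular=[
    [0,0,-0.08],
    [0,0,-0.08],
    [0,0,-0.08],
    [0,0,-0.08],
    [0,0,-0.08],
    [0,0,-0.04],
    [0,0,-0.04],
    [0,0,-0.04],
    [0,0,-0.04],
    [0,0,-0.03],
    [0,0,0],
  ],
)

```text
clock: 26.6
position: [0.6215, -0.0561, 0.0554]
ee_rot: [1.933, 2.474, -0.0]
force: [1.4, -2.9, 2.4]
width: 0.005
gripper_force: 1.8
```

```bash
python3 gt.py
```

```text
t 26.6 pos [ 0.6215 -0.0561  0.0554] yang 14.0 z [ 0.001 -0.001 -1.   ] f [ 1.4 -2.9  2.4] w 0.05 q [ 0.41  0.7  -0.61  1.71  0.5   0.89 -0.17]
F 0.023741427109431272 -0.134564027089056 fF 0.6257799738493213 -3.1381797877449897
r 0.09087239427548842 A from pos 0.034403911442356244
```

Riding the latch; pressing on straight.

Request:
carry_out(
  claw=[0,0,0,0,0,0,0],
  delta_pos=[
    [0.2,0,0],
    [0.2,0,0],
    [0.2,0,0],
    [0.2,0,0],
    [0,0,0],
    [0,0,0],
    [0,0,0],
  ],
  angular=[
    [0,0,-0.02],
    [0,0,0],
    [0,0,0],
    [0,0,0],
    [0,0,0],
    [0,0,0],
    [0,0,0],
  ],
)

```text
clock: 27.3
position: [0.6207, -0.053, 0.0552]
ee_rot: [1.909, 2.488, -0.005]
force: [6.0, -15.9, 2.3]
width: 0.007
gripper_force: 8.8
```

```bash
python3 gt.py
```

```text
t 27.3 pos [ 0.6207 -0.053   0.0552] yang 15.0 z [ 0.003 -0.006 -1.   ] f [  6.  -15.9   2.3] w 0.06 q [ 0.4   0.69 -0.61  1.72  0.5   0.89 -0.17]
F 0.023811042152986586 -0.13132786107433078 fF 1.5290910178657366 -16.948706172110107
r 0.09029950307483539 A from pos -0.001938607080715693
```

A hard stop at A≈0 under 17 N. Backing off and checking.

Request:
carry_out(
  claw=[0,0,0,0,0,0,0,0,0,0,0,0],
  delta_pos=[
    [-0.8,0,0],
    [-1,0,0],
    [-2,0,0],
    [-2,0,0],
    [0,0,-3],
    [0,0,-4],
    [0,0,-4],
    [-4,0,-2],
    [-4,0,0],
    [-4,0,0],
    [-4,0,0],
    [0,0,0],
  ],
  angular=[
    [0,0,0],
    [0,0,0],
    [0,0,0],
    [0,0,0],
    [0,0,0],
    [0,0,0],
    [0,0,0],
    [0,0,0],
    [0,0,0],
    [0,0,0],
    [0,0,0],
    [0,0,0],
  ],
)

```text
clock: 28.5
position: [0.6755, -0.2652, 0.1831]
ee_rot: [1.917, 2.489, -0.005]
force: [-0.5, -0.5, 0.4]
width: 0.005
gripper_force: 0.0
```

Run:
```python
from fit import *
st()
q=arm.get_image('top');p=arm.get_image('side')
o=np.zeros((440,790,3),np.uint8)
a=cv2.resize(q['frame'][160:300,180:340,::-1],(480,420),interpolation=2);o[:420,:480]=a
b=cv2.resize(p['frame'][130:320,210:345,::-1],(310,436),interpolation=2);o[:436,480:]=b
cv2.imwrite('pics/c5.png',o)
```

```text
t 28.5 pos [ 0.6755 -0.2652  0.1831] yang 14.79 z [-0.002 -0.002 -1.   ] f [-0.5 -0.5  0.4] w 0.04 q [ 0.64  0.72 -0.64  1.3   0.43  1.26  0.26]
```

View pics/c5.png

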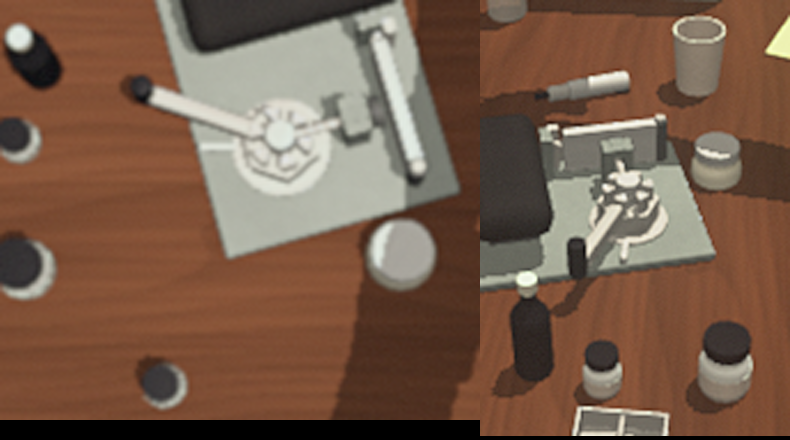

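The gate is shut against the strike: its edge is at (375,30) in the left panel and it stayed there after release. The pin sits in the slot, and the jar stands upright at (725,360) on the right. Handing in.

```bash
python3 -c "
from cell import arm
print(arm.sign_off())"
```

```text
the job is handed in; nothing more can be done
None
```

I handed the job in at about 28.6 s; no verdict came back, but by my measurements the nut is at about 1.56 rad (aim 1.571), the pin is home, the gate is shut with the latch apparently snapped in (judged from the hard stop and it staying shut), the ink jar is upright in a clear place, and nothing else looks disturbed.

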